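Run a module through the shuttle tester

ROBOT

A 6-joint arm with a two-finger parallel gripper is mounted at the origin on the work surface. World frame = base frame: x ahead of the robot, y to its left, z up, the work surface at z = 0. Lengths are in m, angles in rad, forces in N, time in s.
With the tool pointing down it reaches from about 0.4 to 0.825 m from the base axis. Payload 7 kg.
Tool frame: the origin (TCP) lies at the very end of the fingers, on their centre line; the grasp point (between the pads) lies 19 mm behind it (arm.grasp_offset is the distance from the TCP to the grasp point, in m); z points along the fingers, y is the line along which they close (so a half turn about z gives the same grasp; the last joint's range is limited). The gripper opens to 88 mm and grips with 3 to 60 N. Pads are 19 mm wide; open, the fingers measure 130 mm over their backs; the gripper's body (78 mm by 193 mm) begins 47 mm behind the grasp point.
Start: joints at [-0.82, 0.359, 0.012, 0, -1.224, -0.288], TCP at [0.301, -0.604, 0.227] pointing down, gripper open.
Joint ranges: [-3.07, 3.07], [-1.43, 2.12], [-1.02, 1.25], [-3.03, 1.67], [-3.05, -0], [-3.03, 3.03]. Speed limits (rad/s): [2.39, 2.39, 3.01, 3.14, 3.14, 3.14].

INTERFACE

Orientations are given as [roll, pitch, yaw] about the fixed x, y, z axes, in that order (R = Rz(yaw) Ry(pitch) Rx(roll)).
In Python, from station import get_state, cams, arm, nets gives the robot as it stands.
- The arm moves only by the shell command python3 -m creep 'ROWS' [FORCE]. ROWS is a JSON object of lists of equal length, an entry for each row: "translation": the shift along the world's x, y, z in mm, a list of three; "spin": the turn about the world's z in rad; "gripper": the opening, from 0 (shut) to 1 (fully open). In form: {"translation": [[dx, dy, dz], ...], "spin": [spin, ...], "gripper": [gripper, ...]}. A call has 1 to 8 rows; each row shifts and turns the commanded pose from where the row before left it; what a row does not reach is not made up. A row lasts 1/10 s, in which the tool goes at most 50 mm and 8.59 degrees, less where a joint would pass 70% of its speed; a pose out of reach is approached as far as the arm can. A call is refused whole if a number of a shift passes 50 or a number of a turn 0.15, either way. A call with a gripper value outside its range is refused whole. The fingers move at their own pace and stop on an object; FORCE is the grip in N (left out, the last holds). Time passes only in rows, so rows that do not move let the fingers close. It gives the time, the measured TCP pose, the force, the opening and the grip force at its end, in the units of the state.
- get_state(): the state, without advancing time (a new reading comes with each control period).
- cams.grab_frame(name): name is "scene" or "top"; returns a dict with "img" (480x640x3 uint8, red, green, blue), "mtx" (3x3 intrinsics, pixels), "D" ([k1, k2, p1, p2, k3] as OpenCV has them; the pictures are not rectified), "R" (3x3) and "t" (3): a world point X has camera coordinates R X + t. Camera axes: x right, y down, z forward; pixel columns grow to the right and rows downward; lengths in m; the calibration is good to about 2 mm. A picture is of the moment at which its call begins. There is no depth.
- arm.job_done(): hands the job in; it is judged then, once.
Trained networks look in the newest picture that a camera, given by its name, has taken for a name from the list of things; names that differ only in an ending like _2 or _b are one class to them, and where a whole thing is asked for, a point or a joint stands for the part that bears it (a point fixed in the world has none). Each returns a list of dicts, best first, with "confidence" (0 to 1); they miss things now and then, are a little off and sometimes report something else, mostly with a low value. They report only what shows in the picture. A call takes as long as a camera call. They do not tell look-alikes from the thing itself.
- nets.search_frame(camera, label): "centre" ([x, y, z] in m, in world coordinates, good to about 4 mm: the middle of the surface that is visible of it).
- nets.pinpoint(camera, label): "centre" ([x, y, z] in m, in world coordinates, good to about 4 mm: a listed point, or the origin of a listed thing).
The state is a dict: "t": time; "q": joint angles; "qd": joint speeds; "joint_efforts": joint torques, N m; "eef_pos": TCP position; "ee_rot": TCP orientation; "force": force on the tool from outside, world axes, zero at the start; "moment": the same for the moment, N m; "width": finger opening in m; "gripper_force": force on a finger pad.
Only numpy, scipy, OpenCV 4.12 (cv2) and the standard library are available. Lean on these libraries where they do the work, as an engineer would, in place of code of your own. Each camera call takes 0.05 s, during which the arm holds its last target. There are 200 camera calls.

TASK

One of the three potted modules fits the pocket of the tester's spring slide: set it flat in the pocket and let go of it, then push the slide smoothly all the way in against its spring, without ramming it, so that the module drops through into the tester, and let the slide come back out. Leave the other two modules where they are.

Things in the scene. Friction and masses are not known exactly. Their poses are not given: they have to be found in the camera images.
- tester: Shuttle tester fixed to the table, grey, 190 mm long (x), 83 wide (y), 200 high. Origin on the table under the pocket centre when the slide is out; z up; the slide is pushed in towards +x. A solid base from x=-50 to +72 mm has its top, the deck, 60 mm above the table; the housing, 200 mm high, stands from x=+60 to +140 mm.
- mouth (a point): Middle of the mouth's lower edge: on the housing's flat upright front face (x=+60 mm of the tester), at deck height, 60 mm up; axes as the tester's. The mouth is 67 mm wide and 38.5 mm high, housing above it up to 200 mm: a gripper pointing straight down hits that before the slide is fully in. Leaning the tool 35 to 45 degrees (fingers pointing down and to +x) clears it.
- catch (a point): Middle of the catch floor inside the housing, 6 mm above the table, at x=105 mm of the tester; axes as the tester's. The floor spans x=72 to 132 mm, y=-33 to +33 mm of the tester, behind clear side cheeks. The deck ends at x=72 mm and a part pushed past that edge drops here.
- slide (a joint): Travel of the aluminium slide along the tester's +x, m: 0 = out (rest), 0.095 = fully in on a hard stop. A spring pushes it out: 3 N at the start, 12 N at full travel, plus slight friction and damping (25 N per m/s); it returns by itself when let go. The module drops only in the last 3 mm.
- pocket (a point): Moves with the slide: centre of its bottomless rectangular pocket at deck height (60 mm above the table); axes as the tester's. The pocket is 35 mm along x by 51 mm along y; its two side walls (y) rise 13 mm above the deck, its far wall (+x) 33 mm, all 6 mm thick; the wall at the -x side, also 33 mm, is the push plate.
- push_face (a point): Moves with the slide: centre of the outer (-x) face of the push plate, 25.5 mm from the pocket centre towards -x, 78 mm above the table; axes as the tester's. The face is upright, 63 mm wide (y), from 61 to 93 mm above the table, the plate 8 mm thick. With the slide fully in it stands 9.5 mm inside the mouth.
- module: The oblong potted module, the one that fits: grey plastic block, black patch on top, 30 mm (its x) by 46 mm (its y) by 36 mm high, about 80 g. Origin at the centre of its underside, z up. Goes in the pocket with its y along the pocket's y (either way round).
- module_centre (a point): Centre of the oblong module, 18 mm above its origin; axes as the module's.
- square_module: Square module, same look, 43 x 43 x 36 mm high; does not fit. Origin at the centre of its underside.
- round_module: Round module, same look, 46 mm diameter, 36 mm high; does not fit. Origin at the centre of its underside.
Not all that is in view belongs to the job. What is shaped like the module but green is not meant.

How it is judged:
On the way, in this order (a step that is already met when the one before it is completed fails the run):
1. the oblong module stands flat in the slide's pocket, let go, with the slide out (horizontal distance between module and pocket below 0.006 m and z of module in the frame of pocket below 0.003 m and angle between module's own z axis and vertical below 0.1 rad and angle between the y axis of module and the y axis of pocket, either way round below 0.2 rad and contact force between the fingers and module below 0.1 N and value of joint slide below 0.01 m), for 0.2 s.
2. the slide is pushed all the way in (within 3 mm of its 95 mm travel) (value of joint slide above 0.092 m), for 0.05 s.
At the end, for the whole second after the job is handed in: The oblong module rests on the catch floor inside the tester (centre at x 72 to 132 mm, |y| under 33 mm in the tester frame, under 48 mm high), the slide is back within 5 mm of fully out, and the square and round modules are within 30 mm of where they began (value of joint slide below 0.005 m and x of module_centre in the frame of tester between 0.072 and 0.132 m and y of module_centre in the frame of tester between -0.033 and 0.033 m and z of module_centre in the frame of tester below 0.048 m and linear speed of module below 0.02 m/s and distance of each of square_module, round_module from where it was at the start of the episode below 0.03 m); the robot touches nothing.
It fails at once if the slide is rammed: more than 45 N between the robot and the tester with its slide (contact force between any of the arm, the fingers and tester above 45 N).
It fails at once if the square or the round module is moved more than 30 mm (distance of any of square_module, round_module from where it was at the start of the episode above 0.03 m).
It also fails if it takes over 51 s, if anything falls off the work surface, if the arm or the gripper's body presses on something with over 40 N, if the wrist force passes 120 N, or if a joint passes its speed limit or range.

## Working session

There is one attempt and no reset: what is moved stays moved. The work goes in short steps, Python scripts to look and compute and a shell command to move; the robot and the scene stay as the last step left them, time stands still between calls to the robot, and variables do not carry over. Pictures are saved under pics/ and viewed, at most 10 in all, crops included, and the job is handed in when it is done.

```bash
mkdir -p pics
python3 - <<'E'
from station import get_state,cams,arm,nets
import cv2
for c in("scene","top"):
    f=cams.grab_frame(c); cv2.imwrite(f"pics/{c}0.png",f["img"][:,:,::-1])
    for l in("tester","module","square_module","round_module","slide"):
        print(c,l,[( [round(v,4) for v in d["centre"]],round(d["confidence"],2)) for d in nets.search_frame(c,l)])
    for l in("tester","mouth","catch","pocket","push_face","module","module_centre","square_module","round_module"):
        print(c,'P',l,[( [round(v,4) for v in d["centre"]],round(d["confidence"],2)) for d in nets.pinpoint(c,l)])
s=get_state();print(s["t"],s["eef_pos"],s["ee_rot"],s["width"],arm.grasp_offset)
E
```

```text
scene tester [([0.6328, -0.1164, 0.0929], 0.59)]
scene module [([0.5742, 0.1184, 0.0404], 0.87), ([0.6731, 0.2256, 0.034], 0.84), ([0.5958, 0.2256, 0.0331], 0.75), ([0.6607, 0.3291, 0.0377], 0.67)]
scene square_module [([0.4625, 0.2839, 0.0382], 0.77), ([0.605, -0.0663, 0.0809], 0.42)]
scene round_module [([0.475, 0.1426, 0.0397], 0.95)]
scene slide []
scene P tester [([0.6054, -0.0579, -0.0012], 0.76)]
scene P mouth [([0.6135, -0.1195, 0.0612], 0.74), ([0.623, -0.1648, 0.0097], 0.59)]
scene P catch [([0.6255, -0.1637, 0.0058], 0.72)]
scene P pocket [([0.6009, -0.0618, 0.0652], 0.93)]
scene P push_face [([0.593, -0.0352, 0.0757], 0.7), ([0.4651, 0.1437, 0.0005], 0.28)]
scene P module [([0.5684, 0.1162, 0.0014], 0.94), ([0.6682, 0.2249, -0.0024], 0.73), ([0.6552, 0.3254, 0.0038], 0.71), ([0.4539, 0.2873, 0.0001], 0.63), ([0.5891, 0.2213, -0.0017], 0.61)]
scene P module_centre [([0.6546, 0.3212, 0.0191], 0.93), ([0.5842, 0.2253, 0.0189], 0.79), ([0.667, 0.2219, 0.0202], 0.64)]
scene P square_module [([0.4555, 0.2863, 0.0019], 0.84)]
scene P round_module [([0.4644, 0.1409, 0.0002], 0.74
[... 456 characters left out ...]
0.78)]
top P mouth [([0.6148, -0.1196, 0.0609], 0.63)]
top P catch []
top P pocket [([0.6036, -0.0607, 0.0607], 0.97)]
top P push_face [([0.5936, -0.0316, 0.0756], 0.8)]
top P module [([0.6573, 0.3257, -0.0023], 0.78), ([0.6683, 0.2227, 0.002], 0.73), ([0.5707, 0.1138, 0.0027], 0.59), ([0.59, 0.2231, -0.0003], 0.56)]
top P module_centre [([0.655, 0.3232, 0.0193], 0.9), ([0.5922, 0.2233, 0.0152], 0.82), ([0.5689, 0.1109, 0.0204], 0.58)]
top P square_module [([0.4548, 0.2878, 0.0003], 0.58)]
top P round_module [([0.463, 0.142, -0.0005], 0.73), ([0.6009, -0.0619, 0.0598], 0.4)]
1.5 [ 0.30128698 -0.60396915  0.22654265] [ 3.14153976e+00 -1.30343316e-05 -2.67885434e+00] 0.08754030647345831 0.0188
```

View pics/scene0.png

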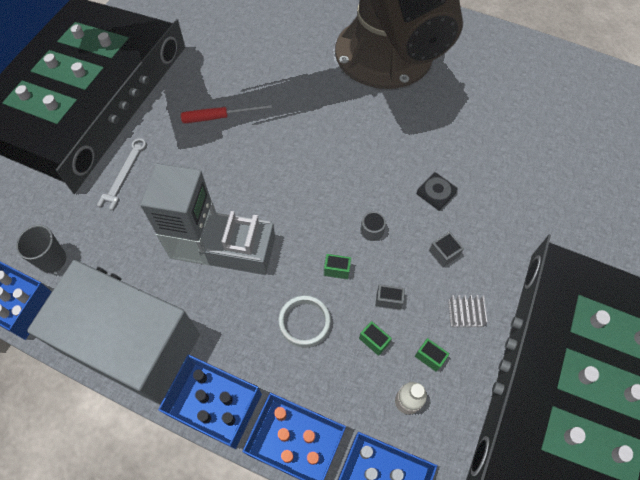

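View pics/top0.png

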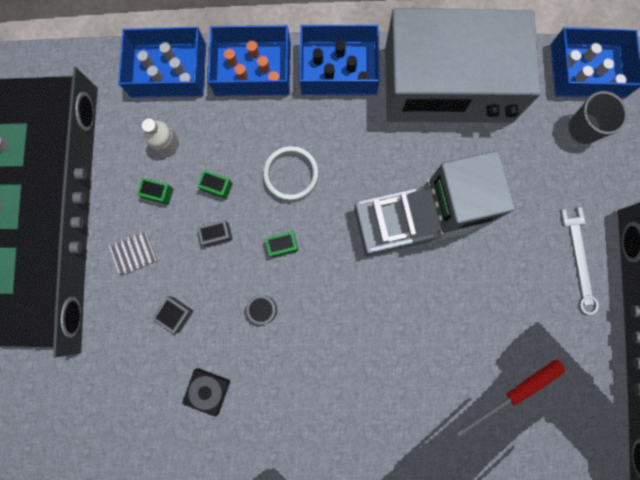

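The scene view shows the grey oblong module at (390,297), and the tester slide at (240,232). The top view shows the module at (214,233), the slide at (390,218) and a red screwdriver with its handle at (537,383). The tool can't lean here because moves only spin about z, so I plan to push with the screwdriver's handle end held ahead of the gripper. First I'll measure precisely.

```bash
cat > h.py <<'E'
import numpy as np,cv2
from scipy.optimize import minimize
def proj(f,P):
    return cv2.projectPoints(np.float64(P).reshape(-1,3),cv2.Rodrigues(f["R"])[0],f["t"],f["mtx"],f["D"])[0][:,0]
def unproj(f,uv,z):
    n=cv2.undistortPoints(np.float64(uv).reshape(-1,1,2),f["mtx"],f["D"])[:,0]
    d=np.c_[n,np.ones(len(n))]@f["R"]; c=-f["R"].T@f["t"]
    return c+d*((z-c[2])/d[:,2])[:,None]
def box(x0,x1,y0,y1,z0,z1): return np.array([[x,y,z] for x in(x0,x1) for y in(y0,y1) for z in(z0,z1)])
def place(P,p):
    c,s=np.cos(p[2]),np.sin(p[2]); return P@np.array([[c,s,0],[-s,c,0],[0,0,1]])+[p[0],p[1],0]
def render(f,boxes,p,S=4):
    m=np.zeros((480*S,640*S),np.uint8)
    for b in boxes: cv2.fillConvexPoly(m,cv2.convexHull(np.int32(np.round((proj(f,place(b,p))+.5)*S))),1)
    return m
SL=[box(-.0255,-.0175,-.0315,.0315,.061,.093),box(.0175,.0235,-.0315,.0315,.061,.093),
    box(-.0175,.0175,-.0315,-.0255,.061,.073),box(-.0175,.0175,.0255,.0315,.061,.073)]
def edges(p,boxes): pass
E
python3 - <<'E'
from h import *
from station import cams
F={c:cams.grab_frame(c) for c in("scene","top")}
import pickle;pickle.dump(F,open("F.pkl","wb"))
p0=np.array([.6025,-.0613,np.radians(-78)])
# slide: bright pixels near pocket
T={}
for c,f in F.items():
    g=f["img"].astype(int); u=proj(f,[[*p0[:2],.08]])[0]
    m=(g.min(2)>175).astype(np.uint8); w=np.zeros_like(m); cv2.circle(w,tuple(np.int32(u)),45,1,-1); m&=w
    T[c]=cv2.resize(m,None,fx=4,fy=4,interpolation=0); print(c,u,m.sum(), g[int(u[1])-20:int(u[1])+20,int(u[0])-30:int(u[0])+30].max())
def cost(p,cs=("top","scene")):
    return sum(((render(F[c],SL,p)!=T[c])&(1>0)).sum()/T[c].sum() for c in cs)
for cs in(("top",),("scene",),("top","scene")):
    r=minimize(lambda q:cost(p0+q*[.01,.01,.1],cs),[0,0,0],method="Nelder-Mead",options=dict(initial_simplex=[[0,0,0],[.5,0,0],[0,.5,0],[0,0,.6]],xatol=.01))
    p=p0+r.x*[.01,.01,.1]; print(cs,p,np.degrees(p[2]),r.fun)
# module patch, screwdriver
for c,px in(("top",(214,233)),("scene",(390,297))):
    f=F[c];g=f["img"].astype(int)
    m=(g.max(2)<60).astype(np.uint8)
    n,l,st,ce=cv2.connectedComponentsWithStats(m); k=min((i for i in range(1,n) if 30<st[i,4]<1500),key=lambda i:np.hypot(*(ce[i]-px)))
    P=unproj(f,np.argwhere(l==k)[:,::-1],.036)[:,:2]; R=cv2.minAreaRect(np.float32(P*1000)); print(c,"patch",ce[k],st[k,4],P.mean(0),R)
    m=((g[:,:,0]>110)&(g[:,:,1]<60)).astype(np.uint8)
    n,l,st,ce=cv2.connectedComponentsWithStats(m);k=1+np.argmax(st[1:,4])
    P=unproj(f,np.argwhere(l==k)[:,::-1],.01)[:,:2];R=cv2.minAreaRect(np.float32(P*1000));print(c,"handle",ce[k],st[k,4],P.mean(0),R,cv2.boxPoints(R).round(0).tolist())
g=F["top"]["img"]
f=F["top"]["img"].copy()
def crop(x,y,w,h): return cv2.resize(f[y:y+h,x:x+w],None,fx=5,fy=5,interpolation=cv2.INTER_CUBIC)
im=np.vstack([np.hstack([crop(350,175,95,80),crop(184,203,60,80)]),crop(430,350,155,40)[:, :775]if 0 else cv2.resize(f[350:440,445:575],(775,190))[:, :775]])
cv2.imwrite("pics/z.png",im[:,:,::-1])
E
```

```text
scene [240.09647669 231.64905622] 372 227
top [393.43863159 217.64529708] 899 247
('top',) [ 0.60505829 -0.06294822 -1.35325425] -77.53575710154138 0.5619438264738599
('scene',) [ 0.59821146 -0.06528874 -1.27660086] -73.14384144534547 1.3413978494623655
('top', 'scene') [ 0.6029148  -0.06340003 -1.30600955] -74.82883530883993 2.1070923711531333
top patch [212.34016393 231.65983607] 244 [0.58716839 0.22236022] ((587.2393798828125, 222.29600524902344), (18.5252742767334, 34.26005935668945), 15.38257884979248)
top handle [537.46341463 382.75753228] 697 [ 0.34728369 -0.29734313] ((347.8204345703125, -297.584228515625), (19.60331153869629, 99.98224639892578), 32.01693344116211) [[313.0, -260.0], [366.0, -345.0], [383.0, -335.0], [330.0, -250.0]]
scene patch [390.72959184 293.15816327] 196 [0.5868853 0.2217252] ((586.7330932617188, 221.79864501953125), (18.737247467041016, 34.941925048828125), 14.6873197555542)
scene handle [203.03108808 113.96891192] 386 [ 0.34569601 -0.29752671] ((345.6035461425781, -297.59814453125), (26.538841247558594, 97.96621704101562), 30.594783782958984) [[309.0, -262.0], [359.0, -347.0], [382.0, -333.0], [332.0, -249.0]]
```

View pics/z.png

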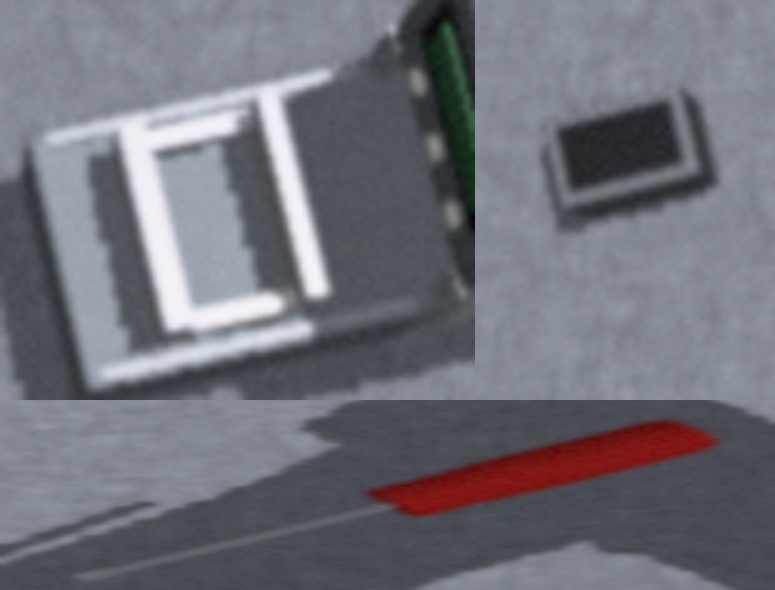

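The zoomed crops show the slide's two plates at about (381,220) and (409,214) in the top image. The module's patch is clean at (212,232), and the red handle is clear. I'll refine the slide fit, leaving out the bluish base rails.

Run:
```python
from h import *
import pickle;F=pickle.load(open("F.pkl","rb"));f=F["top"]
cr=lambda L:np.array(L)/5-.4+[350,175]
a=unproj(f,cr([[154,226],[293,194.5],[130,123],[178,329],[269,92],[317,297]]),.093)[:,:2]
print(a,np.linalg.norm(a[1]-a[0]),np.degrees(np.arctan2(*(a[1]-a[0])[::-1])),[np.degrees(np.arctan2(*(a[i+1]-a[i])[::-1]))+90 for i in(2,4)],[np.linalg.norm(a[i+1]-a[i]) for i in(2,4)])
d=(a[1]-a[0])/np.linalg.norm(a[1]-a[0]);print("pocket",(a[0]+a[1])/2+.0005*d)
for f,th in((F["top"],222),):
    g=f["img"].astype(int);u=proj(f,[[.6025,-.0613,.08]])[0]
    m=((g.min(2)>200)&(g[:,:,2]-g[:,:,0]<14)).astype(np.uint8);w=np.zeros_like(m);cv2.circle(w,tuple(np.int32(u)),32,1,-1);m&=w
    T=cv2.resize(m,None,fx=4,fy=4,interpolation=0)
    TOP=[b.copy() for b in SL]
    for b in TOP: b[:,2]=b[:,2].max()
    p0=np.array([.6025,-.0613,np.radians(-77)])
    for B in(TOP,SL):
        r=minimize(lambda q:(render(f,B,p0+q*[.01,.01,.1])!=T).sum()/T.sum(),[0,0,0],method="Nelder-Mead",options=dict(initial_simplex=[[0,0,0],[.3,0,0],[0,.3,0],[0,0,.5]],xatol=.01))
        p=p0+r.x*[.01,.01,.1];print(p,np.degrees(p[2]),r.fun,m.sum())
# rail-free check with scene: overlay at best
p=np.array([*((a[0]+a[1])/2+.0005*d),np.arctan2(d[1],d[0])])
out=[]
for c in("top","scene"):
    f=F[c];im=cv2.resize(f["img"],None,fx=5,fy=5,interpolation=cv2.INTER_CUBIC);u=proj(f,[[*p[:2],.08]])[0]
    for b in SL:
        t=b.copy();t[:,2]=t[:,2].max();h=cv2.convexHull(np.int32((proj(f,place(t,p))+.5)*5));cv2.polylines(im,[h],1,(255,0,0),1)
    x,y=np.int32(u*5);out.append(im[y-200:y+200,x-200:x+200])
cv2.imwrite("pics/ov.png",np.hstack(out)[:,:,::-1])
```

```text
[[ 0.59709924 -0.04040669]
 [ 0.6066131  -0.08190867]
 [ 0.62823144 -0.03362976]
 [ 0.56630171 -0.04713542]
 [ 0.63770999 -0.07534271]
 [ 0.57585203 -0.08844031]] 0.04257849437365447 -77.08866684743052 [np.float64(-77.69753472675276), np.float64(-78.04494905671206)] [np.float64(0.06338527735354411), np.float64(0.06322937911325288)]
pocket [ 0.60196789 -0.06164504]
[ 0.60307474 -0.06165086 -1.34610264] -77.1260002101976 0.2277033271719039 541
[ 0.6040064  -0.06249561 -1.33282612] -76.36531168592806 0.7062153419593346 541
```

View pics/ov.png

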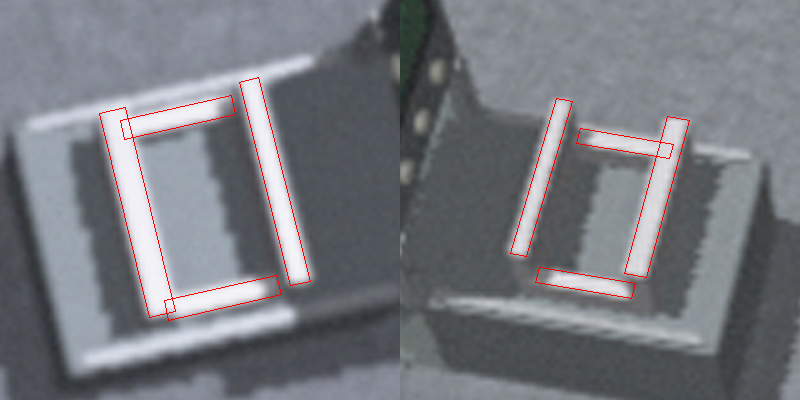

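The overlay lines up in both cameras: pocket at (0.602, −0.062) with yaw −77.4°, module at (0.587, 0.222) with its y axis at 105°. I'll move to the module.

```bash
python3 -m creep '{"translation":[[16,46,0],[16,46,0],[16,46,0],[16,46,0],[16,46,0],[16,46,0],[16,46,0],[16,46,0]],"spin":[-0.05,-0.05,-0.05,-0.05,0,0,0,0],"gripper":[1,1,1,1,1,1,1,1]}' 20
python3 -m creep '{"translation":[[16,46,0],[16,46,0],[16,46,0],[16,46,0],[16,46,0],[16,46,0],[16,46,0],[16,46,0]],"spin":[0,0,0,0,0,0,0,0],"gripper":[1,1,1,1,1,1,1,1]}'
```

```text
t: 2.4
eef_pos: [0.4297, -0.2342, 0.227]
ee_rot: [-3.141, 0.001, -2.879]
force: [1.1, 0.2, -0.6]
width: 0.0874
gripper_force: 0.0
t: 3.2
eef_pos: [0.5577, 0.1342, 0.227]
ee_rot: [3.141, 0.001, -2.878]
force: [1.3, -0.4, 1.2]
width: 0.0876
gripper_force: 0.0
```

```bash
python3 -m creep '{"translation":[[15,44,0],[14,44,0],[0,0,-45],[0,0,-45],[0,0,-45],[0,0,-30],[0,0,-25],[0,0,-20]],"spin":[0,0,0,0,0,0,0,0],"gripper":[1,1,1,1,1,1,1,1]}'
python3 -m creep '{"translation":[[0,0,0],[0,0,0],[0,0,0],[0,0,0],[0,0,0],[0,0,0]],"spin":[0,0,0,0,0,0],"gripper":[0,0,0,0,0,0]}' 20
```

```text
t: 4.0
eef_pos: [0.5858, 0.2197, 0.0147]
ee_rot: [-3.141, -0.002, -2.879]
force: [0.9, -0.0, 0.4]
width: 0.0876
gripper_force: 0.0
t: 4.6
eef_pos: [0.5867, 0.2204, 0.0174]
ee_rot: [3.141, 0.001, -2.879]
force: [-0.8, 0.1, 3.6]
width: 0.0457
gripper_force: 20.0
```

```bash
python3 -m creep '{"translation":[[0,0,20],[0,0,45],[0,0,45],[0,-30,10],[0,-40,0],[2,-40,0],[2,-40,0],[2,-40,0]],"spin":[0,0,0,0.14,0.14,0.14,0.14,0.14],"gripper":[0,0,0,0,0,0,0,0]}'
python3 -m creep '{"translation":[[2,-40,0],[2,-30,0],[2,-23,0],[2,0,0],[1.5,0,0],[0,0,0],[0,0,0]],"spin":[0.14,0.14,0.14,0.14,0.14,0.128,0],"gripper":[0,0,0,0,0,0,0]}'
python3 - <<'E'
from h import *
from station import cams,get_state
s=get_state();print(s["eef_pos"],s["ee_rot"])
out=[]
for c in("top","scene"):
    f=cams.grab_frame(c);im=cv2.resize(f["img"],None,fx=4,fy=4,interpolation=cv2.INTER_CUBIC);x,y=np.int32(proj(f,[[.602,-.0617,.09]])[0]*4)
    out.append(im[y-240:y+240,x-200:x+200])
cv2.imwrite("pics/a.png",np.hstack(out)[:,:,::-1])
E
```

```text
t: 5.4
eef_pos: [0.592, 0.0286, 0.1369]
ee_rot: [-3.142, 0.0, -2.173]
force: [1.9, 0.5, -1.1]
width: 0.0463
gripper_force: 20.0
t: 6.1
eef_pos: [0.6016, -0.0631, 0.1366]
ee_rot: [3.141, 0.0, -1.349]
force: [0.3, -0.1, -1.4]
width: 0.0462
gripper_force: 20.0
[ 0.60161583 -0.06312515  0.13655936] [ 3.14144254e+00  1.38464224e-04 -1.34926996e+00]
```

View pics/a.png

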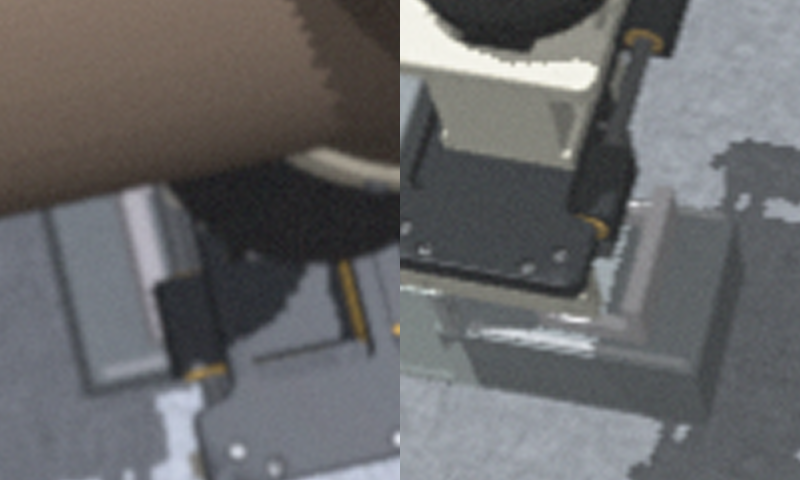

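The arm hides the module in both views. The TCP pose is within 1 mm of the target, so I'll correct that and lower while watching the force.

```bash
python3 -m creep '{"translation":[[0.6,0.7,-10],[0,0,-10],[0,0,-3],[0,0,-2],[0,0,0]],"spin":[-0.002,0,0,0,0],"gripper":[0,0,0,0,0]}'
python3 -m creep '{"translation":[[0,0,-6],[0,0,-6],[0,0,-6],[0,0,0]],"spin":[0,0,0,0],"gripper":[0,0,0,0]}'
```

```text
t: 6.7
eef_pos: [0.6022, -0.0623, 0.1111]
ee_rot: [3.141, -0.0, -1.353]
force: [-0.4, -0.3, -1.0]
width: 0.0458
gripper_force: 20.0
t: 7.1
eef_pos: [0.6017, -0.0624, 0.0923]
ee_rot: [3.14, 0.0, -1.353]
force: [0.0, -0.5, -1.1]
width: 0.0459
gripper_force: 20.0
```

```bash
python3 -m creep '{"translation":[[0,0,-5],[0,0,-5],[0,0,-3],[0,0,0]],"spin":[0,0,0,0],"gripper":[0,0,0,0]}'
```

```text
t: 7.5
eef_pos: [0.6021, -0.0623, 0.0799]
ee_rot: [3.141, 0.0, -1.353]
force: [-0.6, 0.5, -1.8]
width: 0.0463
gripper_force: 20.0
```

```bash
python3 -m creep '{"translation":[[0,0,-1.2],[0,0,-1],[0,0,0],[0,0,0]],"spin":[0,0,0,0],"gripper":[0,0,0,0]}'
```

```text
t: 7.9
eef_pos: [0.6025, -0.0623, 0.0785]
ee_rot: [-3.141, -0.0, -1.353]
force: [-0.1, -0.1, -1.3]
width: 0.046
gripper_force: 20.0
```

```bash
python3 -m creep '{"translation":[[0,0,-0.8],[0,0,0],[0,0,0],[0,0,0],[0,0,0],[0,0,0],[0,0,0]],"spin":[0,0,0,0,0,0,0],"gripper":[0,0,0.75,0.75,0.75,0.75,0.75]}'
python3 -m creep '{"translation":[[0,0,10],[0,0,30],[0,0,40],[0,0,40],[-5,35,0],[-10,40,0],[-30,30,0],[-30,30,0]],"spin":[0,0,0,0,0,0,0,0],"gripper":[0.75,0.75,0.75,0.75,0.75,0.75,0.75,0.75]}'
python3 - <<'E'
from h import *
from station import cams,get_state
out=[];p=[.602,-.0617,-1.351]
for c in("top","scene"):
    f=cams.grab_frame(c);im=cv2.resize(f["img"],None,fx=5,fy=5,interpolation=cv2.INTER_CUBIC);x,y=np.int32(proj(f,[[.602,-.0617,.09]])[0]*5)
    b=box(-.015,.015,-.023,.023,.096,.096);cv2.polylines(im,[cv2.convexHull(np.int32((proj(f,place(b,p))+.5)*5))],1,(255,0,0),1)
    out.append(im[y-240:y+240,x-200:x+200])
cv2.imwrite("pics/b.png",np.hstack(out)[:,:,::-1])
E
```

```text
t: 8.6
eef_pos: [0.6025, -0.0623, 0.0776]
ee_rot: [-3.141, -0.0, -1.353]
force: [-0.6, -0.2, -0.2]
width: 0.0653
gripper_force: 0.0
t: 9.4
eef_pos: [0.5267, 0.0738, 0.1981]
ee_rot: [-3.141, 0.0, -1.353]
force: [0.2, 1.4, 0.3]
width: 0.0661
gripper_force: 0.0
```

View pics/b.png

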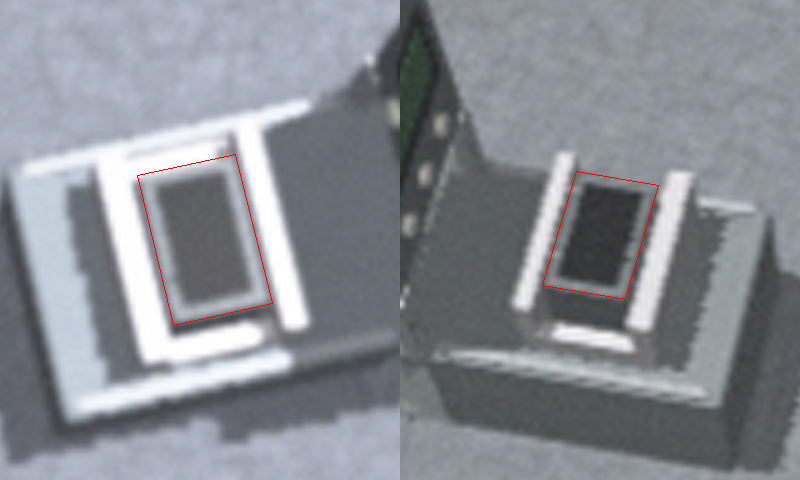

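The overlay matches in both views, so the module is seated flat in the pocket at top-crop (205,238). Next I'll pick up the screwdriver by its handle.

```bash
python3 -m creep '{"translation":[[-21,-40,0],[-21,-40,0],[-21,-40,0],[-21,-40,0],[-21,-40,0],[-21,-40,0],[-21,-40,0],[-21,-40,0]],"spin":[0.041,0.041,0.041,0.041,0.041,0.041,0.041,0.041],"gripper":[0.75,0.75,0.75,0.75,0.75,0.75,0.75,0.75]}'
python3 -m creep '{"translation":[[-21,-36,0],[0,0,-40],[0,0,-40],[0,0,-40],[0,0,-25],[0,0,0],[0,0,0]],"spin":[0,0,0,0,0,0,0],"gripper":[0.75,0.75,0.75,0.75,0.75,0.75,0.75]}'
```

```text
t: 10.3
eef_pos: [0.3585, -0.2489, 0.1987]
ee_rot: [-3.14, -0.001, -1.023]
force: [1.1, -1.0, 0.1]
width: 0.0656
gripper_force: 0.0
t: 11.0
eef_pos: [0.3389, -0.2837, 0.0534]
ee_rot: [3.141, -0.0, -1.024]
force: [0.3, 0.1, 0.0]
width: 0.0656
gripper_force: 0.0
```

Run:
```python
from h import *
from station import cams
f=cams.grab_frame("scene");g=f["img"].astype(int)
m=((g[:,:,0]>70)&(g[:,:,1]<45)&(g[:,:,2]<60)).astype(np.uint8)
n,l,st,ce=cv2.connectedComponentsWithStats(m);k=1+np.argmax(st[1:,4]);print(n,st[k],ce[k])
im=cv2.resize(f["img"][60:180,140:300],None,fx=4,fy=4);cv2.imwrite("pics/c.png",im[:,:,::-1])
```

```text
16 [209 115  18   5  27] [217.33333333 116.85185185]
```

View pics/c.png

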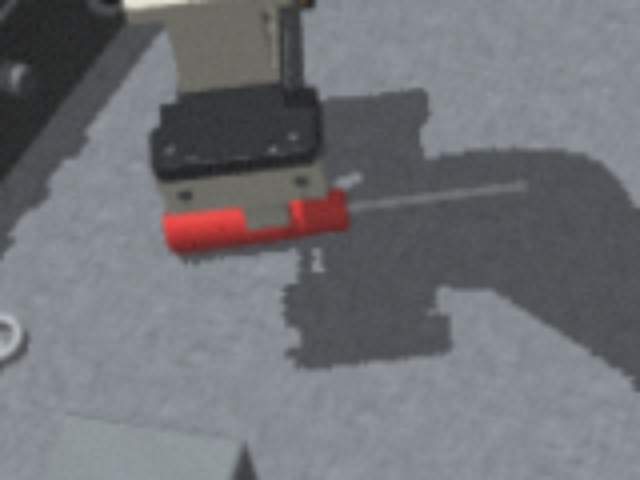

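The view shows the fingers over the shaft-side half of the handle, at crop (270,215), with the free handle end pointing ahead. I'll go down, grip and lift a little.

```bash
python3 -m creep '{"translation":[[0,0,-25],[0,0,-15],[0,0,-7],[0,0,-2],[0,0,0]],"spin":[0,0,0,0,0],"gripper":[0.75,0.75,0.75,0.75,0.75]}'
python3 -m creep '{"translation":[[0,0,0],[0,0,0],[0,0,0],[0,0,0],[0,0,0],[0,0,0],[0,0,20],[0,0,30]],"spin":[0,0,0,0,0,0,0,0],"gripper":[0,0,0,0,0,0,0,0]}' 45
```

```text
t: 11.55
eef_pos: [0.3392, -0.2835, 0.0044]
ee_rot: [-3.141, -0.001, -1.025]
force: [0.3, 0.2, 0.4]
width: 0.0657
gripper_force: 0.0
t: 12.35
eef_pos: [0.3367, -0.2828, 0.0527]
ee_rot: [3.138, 0.004, -1.025]
force: [1.2, -0.3, -0.3]
width: 0.024
gripper_force: 44.2
```

```bash
python3 -m creep '{"translation":[[0,0,40],[0,0,40],[0,0,40],[24,33,0],[24,34,0],[24,34,0],[24,34,0],[24,34,0]],"spin":[0,0,0,-0.05,-0.05,-0.05,-0.05,-0.05],"gripper":[0,0,0,0,0,0,0,0]}'
python3 -m creep '{"translation":[[24,34,0],[24,34,0],[24,34,0],[24,34,0],[24,28,0],[0,0,-30],[0,0,-30],[0,0,-20]],"spin":[-0.05,-0.026,0,0,0,0,0,0],"gripper":[0,0,0,0,0,0,0,0]}'
python3 - <<'E'
from h import *
from station import cams,get_state
s=get_state();print(s["eef_pos"],s["ee_rot"],s["gripper_force"])
out=[]
for c in("top","scene"):
    f=cams.grab_frame(c);g=f["img"].astype(int);x,y=np.int32(proj(f,[[.59,0.0,.08]])[0])
    m=((g[:,:,0]>90)&(g[:,:,1]<60)&(g[:,:,2]<60)).astype(np.uint8)
    n,l,st,ce=cv2.connectedComponentsWithStats(m)
    for k in range(1,n):
        if st[k,4]>40:
            P=unproj(f,np.argwhere(l==k)[:,::-1],.11)[:,:2];R=cv2.minAreaRect(np.float32(P*1000));print(c,ce[k],st[k,4],R,cv2.boxPoints(R).round(0).tolist())
    out.append(cv2.resize(f["img"][y-60:y+60,x-50:x+50],None,fx=4,fy=4))
cv2.imwrite("pics/d.png",np.hstack(out)[:,:,::-1])
E
```

```text
t: 13.15
eef_pos: [0.4588, -0.1127, 0.1736]
ee_rot: [3.142, 0.0, -1.277]
force: [0.3, -1.1, -1.5]
width: 0.0238
gripper_force: 44.2
t: 13.95
eef_pos: [0.5771, 0.0497, 0.0909]
ee_rot: [3.138, -0.0, -1.351]
force: [1.0, 0.1, -0.8]
width: 0.0239
gripper_force: 44.2
[0.57707259 0.04972702 0.09093255] [ 3.13830631e+00 -5.25076655e-05 -1.35073657e+00] 44.18293654918671
top [355.41428571 228.15714286] 70 ((582.3087768554688, -2.6431427001953125), (11.722054481506348, 16.004091262817383), 0.018935546278953552) [[576.0, 5.0], [576.0, -11.0], [588.0, -11.0], [588.0, 5.0]]
```

View pics/d.png

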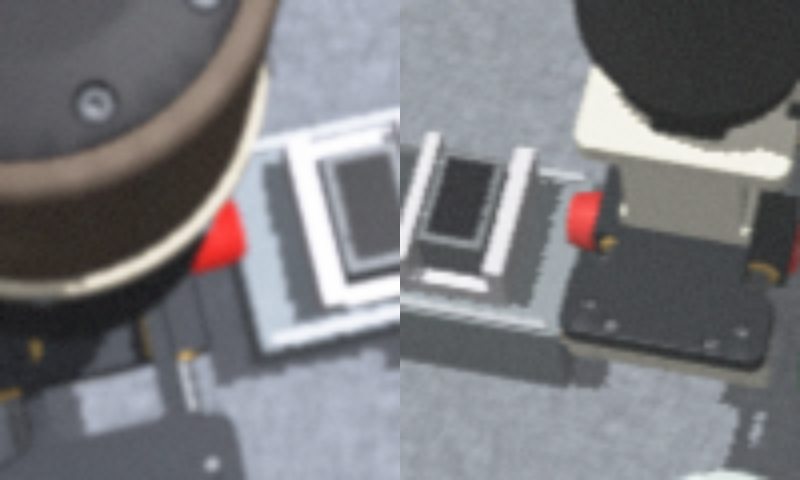

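The handle end is ahead of the gripper body and on the slide's centre line, at top-crop (240,237). I'll lower 20 mm and approach the push plate.

```bash
python3 -m creep '{"translation":[[0,0,-10],[0,0,-10],[1.1,-4.9,0],[1.1,-4.9,0],[1.1,-4.9,0],[1.1,-4.9,0],[0,0,0]],"spin":[0,0,0,0,0,0,0],"gripper":[0,0,0,0,0,0,0]}'
python3 -m creep '{"translation":[[0.65,-2.9,0],[0.65,-2.9,0],[0.65,-2.9,0],[0.65,-2.9,0],[0.65,-2.9,0],[0.65,-2.9,0]],"spin":[0,0,0,0,0,0],"gripper":[0,0,0,0,0,0]}'
```

```text
t: 14.75
eef_pos: [0.5831, 0.0294, 0.074]
ee_rot: [-3.141, 0.0, -1.352]
force: [0.0, -0.0, -1.2]
width: 0.0242
gripper_force: 44.2
t: 15.35
eef_pos: [0.5868, 0.0135, 0.0735]
ee_rot: [-3.141, 0.001, -1.351]
force: [-1.9, 6.7, 0.1]
width: 0.0244
gripper_force: 44.2
```

```bash
python3 -m creep '{"translation":[[1.1,-4.9,0],[1.1,-4.9,0],[1.1,-4.9,0],[1.1,-4.9,0],[1.1,-4.9,0],[1.1,-4.9,0],[1.1,-4.9,0],[1.1,-4.9,0]],"spin":[0,0,0,0,0,0,0,0],"gripper":[0,0,0,0,0,0,0,0]}'
python3 -m creep '{"translation":[[0.9,-3.9,0],[0.9,-3.9,0],[0.9,-3.9,0],[0.9,-3.9,0],[0.9,-3.9,0]],"spin":[0,0,0,0,0],"gripper":[0,0,0,0,0]}'
```

```text
t: 16.15
eef_pos: [0.5957, -0.025, 0.0735]
ee_rot: [-3.141, 0.002, -1.351]
force: [-1.1, 11.0, 0.4]
width: 0.0242
gripper_force: 44.1
t: 16.65
eef_pos: [0.6001, -0.0442, 0.0734]
ee_rot: [-3.141, 0.002, -1.351]
force: [-2.2, 12.1, 0.2]
width: 0.0242
gripper_force: 44.1
```

```bash
python3 -m creep '{"translation":[[0.7,-2.9,0],[0.7,-2.9,0],[0.7,-2.9,0],[0.7,-2.9,0],[0.6,-2.9,0]],"spin":[0,0,0,0,0],"gripper":[0,0,0,0,0]}'
python3 -m creep '{"translation":[[0.4,-1.5,0],[0.3,-1.5,0],[0,0,0]],"spin":[0,0,0],"gripper":[0,0,0]}'
```

```text
t: 17.15
eef_pos: [0.6034, -0.0585, 0.0733]
ee_rot: [-3.141, 0.002, -1.351]
force: [-2.4, 12.2, 0.2]
width: 0.024
gripper_force: 44.1
t: 17.45
eef_pos: [0.6041, -0.0617, 0.0734]
ee_rot: [-3.141, 0.002, -1.351]
force: [-1.5, 11.1, -0.4]
width: 0.0237
gripper_force: 44.1
```

```bash
python3 -m creep '{"translation":[[0.3,-1.2,0],[0.2,-1.2,0],[0,0,0]],"spin":[0,0,0],"gripper":[0,0,0]}'
python3 -m creep '{"translation":[[0.2,-1,0],[0.2,-1,0],[0,0,0]],"spin":[0,0,0],"gripper":[0,0,0]}'
```

```text
t: 17.75
eef_pos: [0.6047, -0.064, 0.0734]
ee_rot: [-3.141, 0.002, -1.351]
force: [-2.2, 11.1, 0.6]
width: 0.0241
gripper_force: 44.1
t: 18.05
eef_pos: [0.6051, -0.0659, 0.0734]
ee_rot: [-3.141, 0.002, -1.351]
force: [-1.5, 11.5, 0.2]
width: 0.0241
gripper_force: 44.1
```

```bash
for i in 1; do python3 -m creep '{"translation":[[0.2,-0.8,0],[0.2,-0.8,0],[0,0,0]],"spin":[0,0,0],"gripper":[0,0,0]}'; done
python3 - <<'E'
from h import *
from station import cams
out=[]
for c in("top","scene"):
    f=cams.grab_frame(c);x,y=np.int32(proj(f,[[.61,-.1,.09]])[0])
    out.append(cv2.resize(f["img"][y-60:y+60,x-50:x+50],None,fx=4,fy=4))
cv2.imwrite("pics/e.png",np.hstack(out)[:,:,::-1])
E
```

```text
t: 18.35
eef_pos: [0.6054, -0.0671, 0.0733]
ee_rot: [-3.141, 0.003, -1.351]
force: [-2.3, 13.7, -0.2]
width: 0.0237
gripper_force: 44.1
```

View pics/e.png

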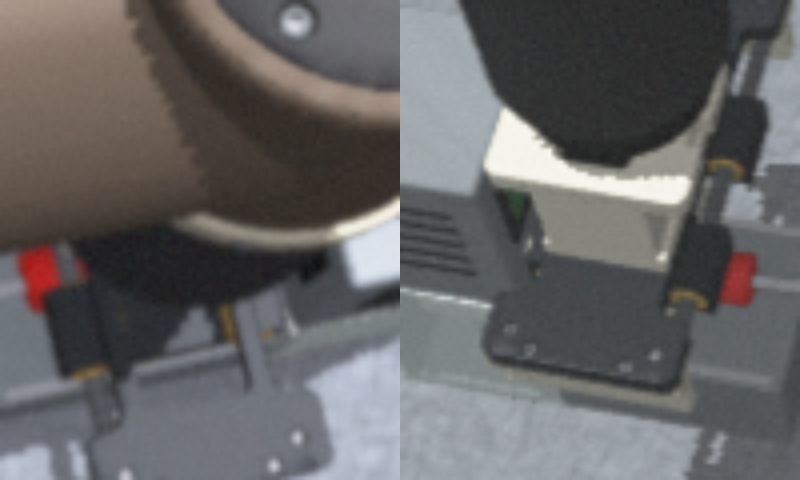

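The view shows the handle driving straight towards the mouth with the body clear of the housing. The force is starting to rise, so I'll press a little further to confirm the stop.

```bash
python3 -m creep '{"translation":[[0.2,-0.7,0],[0.2,-0.7,0],[0,0,0]],"spin":[0,0,0],"gripper":[0,0,0]}'
```

```text
t: 18.75
eef_pos: [0.6055, -0.0673, 0.0731]
ee_rot: [-3.141, 0.004, -1.351]
force: [-4.6, 21.8, 2.4]
width: 0.024
gripper_force: 44.1
```

That's the hard stop: 22 N, with the slide at about 95 mm. I'll back off smoothly and let the slide follow.

```bash
python3 -m creep '{"translation":[[-0.5,2,0],[-1.1,4.9,0],[-2.2,9.8,0],[-2.2,9.8,0],[-2.2,9.8,0],[-2.2,9.8,0],[-2.2,9.8,0],[-2.2,9.8,0]],"spin":[0,0,0,0,0,0,0,0],"gripper":[0,0,0,0,0,0,0,0]}'
python3 -m creep '{"translation":[[-2.2,9.8,0],[-2.2,9.8,0],[-1.1,4.9,0],[-1.1,4.9,0],[-2.2,9.8,0],[-2.2,9.8,0],[-2.2,9.8,0],[0,0,30]],"spin":[0,0,0,0,0,0,0,0],"gripper":[0,0,0,0,0,0,0,0]}'
```

```text
t: 19.55
eef_pos: [0.5909, -0.0044, 0.0736]
ee_rot: [-3.142, 0.0, -1.351]
force: [-0.0, 2.9, -0.6]
width: 0.0238
gripper_force: 44.1
t: 20.35
eef_pos: [0.575, 0.0541, 0.1003]
ee_rot: [3.134, -0.001, -1.351]
force: [1.1, 0.7, -1.1]
width: 0.024
gripper_force: 44.2
```

```bash
python3 -m creep '{"translation":[[-20,0,40],[-32,-28,0],[-31,-28,0],[-31,-29,0],[-31,-29,0],[0,0,-40],[0,0,-40],[0,0,-30]],"spin":[0,0,0,0,0,0,0,0],"gripper":[0,0,0,0,0,0,0,0]}'
python3 -m creep '{"translation":[[0,0,-15],[0,0,-8],[0,0,-3],[0,0,0],[0,0,0]],"spin":[0,0,0,0,0],"gripper":[0,0,0,0,0]}'
```

```text
t: 21.15
eef_pos: [0.4323, -0.0604, 0.0326]
ee_rot: [-3.141, 0.0, -1.351]
force: [0.0, 0.3, -0.8]
width: 0.0236
gripper_force: 44.2
t: 21.65
eef_pos: [0.4335, -0.0601, 0.0083]
ee_rot: [-3.14, 0.0, -1.351]
force: [-0.2, 0.1, -0.3]
width: 0.0241
gripper_force: 44.2
```

```bash
python3 -m creep '{"translation":[[0,0,-2],[0,0,-1.5],[0,0,0],[0,0,0],[0,0,0],[0,0,0],[0,0,0],[0,0,0]],"spin":[0,0,0,0,0,0,0,0],"gripper":[0,0,0,0.7,0.7,0.7,0.7,0.7]}'
python3 -m creep '{"translation":[[0,0,20],[0,0,45],[0,0,45],[0,0,45],[0,0,45],[0,-45,0],[0,-45,0],[0,-45,0]],"spin":[0,0,0,0,0,0,0,0],"gripper":[0.7,0.7,0.7,0.7,0.7,0.7,0.7,0.7]}'
python3 -m creep '{"translation":[[0,-45,0],[0,-45,0],[0,-45,0],[0,-45,0],[0,-45,0],[0,0,0]],"spin":[0,0,0,0,0,0],"gripper":[0.7,0.7,0.7,0.7,0.7,0.7]}'
python3 - <<'E'
from h import *
from station import cams,nets
out=[]
for c in("top","scene"):
    f=cams.grab_frame(c);x,y=np.int32(proj(f,[[.58,-.08,.09]])[0])
    out.append(cv2.resize(f["img"][y-60:y+60,x-50:x+50],None,fx=4,fy=4))
    for l in("module","pocket"): print(c,l,[(np.round(d["centre"],3).tolist(),round(d["confidence"],2)) for d in nets.pinpoint(c,l)])
cv2.imwrite("pics/f.png",np.hstack(out)[:,:,::-1])
E
```

```text
t: 22.45
eef_pos: [0.4329, -0.0604, 0.0041]
ee_rot: [-3.142, -0.0, -1.351]
force: [-0.0, -0.4, 0.0]
width: 0.0574
gripper_force: 0.0
t: 23.25
eef_pos: [0.4329, -0.1964, 0.2048]
ee_rot: [-3.14, -0.0, -1.349]
force: [1.3, 0.5, -0.0]
width: 0.0611
gripper_force: 0.0
t: 23.85
eef_pos: [0.432, -0.4246, 0.2027]
ee_rot: [3.14, 0.0, -1.355]
force: [0.6, 0.7, -0.7]
width: 0.0611
gripper_force: 0.0
top module [([0.571, 0.116, 0.001], 0.73), ([0.668, 0.227, 0.004], 0.71), ([0.657, 0.327, 0.001], 0.6)]
top pocket [([0.599, -0.062, 0.058], 0.83)]
scene module [([0.566, 0.118, 0.004], 0.61), ([0.669, 0.223, -0.001], 0.59), ([0.654, 0.328, 0.001], 0.59)]
scene pocket [([0.601, -0.065, 0.064], 0.82)]
```

View pics/f.png

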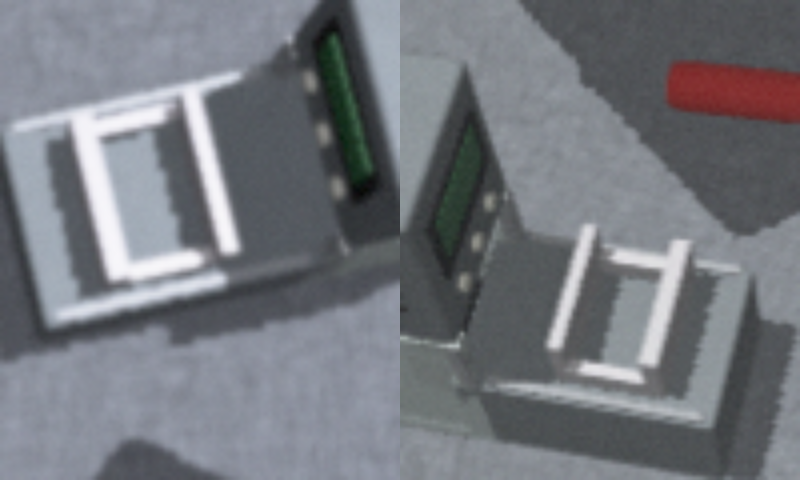

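The slide is back fully out and its pocket is empty (top-crop (150,200)), so the module has dropped into the tester. The arm is clear, so I'll hand in.

```bash
python3 -c "
from station import arm;print(arm.job_done())"
```

```text
the job is handed in; nothing more can be done
None
```

I set the oblong module in the pocket, pushed the slide to its stop with the screwdriver handle (about 22 N at the wrist), and handed the job in: the slide came back out with its pocket empty, though I did not see the module on the catch floor itself and got no verdict back.

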